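# Wedge the jig's sprung catch open and take out the hinge bracket

## Task

Wedge open the sprung catch of the grey bench jig: slide the wooden wedge, thin end first, along the jig's raised deck between the fixed guide wall and the catch's upright pin, and let go of it so that it holds the catch back by itself. Then lift the bare steel hinge bracket out of the jig and set it down, without dropping it, standing on its flange in the middle of the rubber mat. Leave the wedge in place and do not shift the can, jar, tape roll and wrench that lie about the jig.

Things in the scene. Friction and masses are not known exactly. Their poses are not given: they have to be found in the camera images.
- jig: grey steel jig fixed to the bench, base plate 160 x 190 x 12 mm; origin at the centre of its underside. Its -y half is the pocket: the bracket stands on the base plate between 8 mm high fences (3 mm play). Its +y half is the latch housing, a flat raised deck 37 mm above the bench over x -70 to +70, y -9 to +90 mm, with a fixed guide wall on it: x -10 to +50, y +8 to +18 mm, 32 mm above the deck.
- jig_slot (a point): point on the deck (37 mm above the bench), on the guide wall's +y face (jig x 0, y +18 mm), axes as the jig's. The catch's dark pin, 12 mm across, up to 36 mm above the deck (a thin 18 mm head on it), stands abreast of it: its axis 24 mm further along +y when shut, so 18 mm is free between wall and pin. The wedge goes in here along the jig's +x, from the -x side.
- jig_wedged (a point): where the wedge's centre (point wedge_center) is when the wedge is well home: jig x +5, y +35, 57 mm above the bench, wedge axes parallel to the jig's; axes as the jig's
- jig_seat (a point): where the bracket's centre is in the pocket: jig x 0, y -45, 43.5 mm above the bench; axes as the jig's
- catch (a joint): travel of the sprung catch and its pin along the jig's +y, m: 0 shut, 0.026 stop. Its 22 mm wide nose overlaps the bracket's +y flange edge by 9 mm when shut; from 0.012 on the bracket lifts straight out. The wedge fully in gives 0.016. Spring: about 2 N shut, 6 N at 0.016; pushing the wedge in takes 5 to 15 N. It springs shut when let go.
- wedge_center (a point): wooden wedge on the bench, 130 (x) x 34 (y) x 40 mm (z), 120 g; point at the middle of these. Thin end +x. The -y side is flat all along and goes against the guide wall; the +y side is parallel to it from the thick end (x -65) to x +10, then slopes in to leave 8 mm at the thin end (y -17 to -9). Grip across y near the thick end (x about -45) to keep the fingers clear of wall and pin.
- bracket_center (a point): bare steel hinge bracket, 450 g, standing in the jig; point at the middle of its 63 mm height, axes as the jig's at the start. Flange 110 (x) x 66 (y) x 8 mm at the bottom; upright web 90 (x) x 10 (y) mm from there to the top, gripped across y near its top. Two 14 mm high gussets cross the flange at x -40 and +40. Symmetric under a half turn.
- mat: black rubber mat, 220 (x) x 200 (y) x 4 mm, fixed on the bench; origin at the centre of its underside. It and the wedge lie on opposite sides of the jig, either way round.
- can: red paint can, 70 mm across, 110 mm tall; point at its underside; bystander, leave alone
- jar: amber jar with dark cap, 72 mm across, 90 mm tall; point at its underside; bystander, leave alone
- tape: roll of tape lying flat, 84 mm across, 24 mm high; point at its underside; bystander, leave alone
- wrench: steel wrench, 150 mm, lying flat; origin at about its middle; bystander, leave alone
There are look-alikes about, which are no part of the job. What is shaped like the part that bears wedge_center but blue or turquoise is not meant.

How it is judged:
By the outcome, as a careful person would: the job done as asked, in the order asked, and still so for the second after the job is handed in, with the robot touching nothing.
It also fails if it takes over 69 s, if anything falls off the work surface, if the arm or the gripper's body presses on something with over 40 N, if the wrist force passes 120 N, or if a joint passes its speed limit or range.

## Robot

A 7-joint arm with a two-finger parallel gripper is mounted at the origin on the work surface. World frame = base frame: x ahead of the robot, y to its left, z up, the work surface at z = 0. Lengths are in m, angles in rad, forces in N, time in s.
With the tool pointing down it reaches from about 0.425 to 0.925 m from the base axis. Payload 6.8 kg.
Tool frame: the origin (TCP) lies between the finger pads; the fingertips stand 14 mm ahead of it and the grasp point (between the pads) lies 5 mm behind it; z points along the fingers, y is the line along which they close (so a half turn about z gives the same grasp; the last joint's range is limited). The gripper opens to 85 mm and grips with 20 to 120 N. Pads are 22 mm wide; open, the fingers measure 114 mm over their backs; the gripper's body (76 mm by 85 mm) begins 54 mm behind the grasp point. The pads swing forward as they close: fully open they stand 13 mm farther back than shut.
Start: joints at [1.164, 0.477, 0.022, 1.555, -0.011, 1.109, -0.083], TCP at [0.199, -0.645, 0.245] pointing down, gripper open.
Joint ranges: [-2.96, 2.96], [-0.34, 2.1], [-1.41, 1.46], [0.24, 2.44], [-1.37, 4.51], [0.17, 1.92], [-2.96, 2.96]. Speed limits (rad/s): [2.39, 2.39, 3.14, 3.14, 3.14, 3.14, 3.14].

## Interface

Orientations are given as a rotation vector (axis times angle).
In Python, from bench import r, imaging gives the robot as it stands.
- The arm moves only by the tool apply_moves, never from a script. Its argument "moves" is a list of rows, each a list of 2 entries, a list of its own where there are three numbers: the shift along the tool's x, y, z in cm, then the turn about the tool's z in rad. In form: [[[tx, ty, tz], roll], ...]. A call has 1 to 10 rows; each row is the pose to reach, as a shift and turn from the pose commanded when the call began, along the tool's axes at that moment; what a row does not reach only later rows make up. A row lasts 1/12 s, in which the tool goes at most 41.7 mm and 7.16 degrees, less where a joint would pass 70% of its speed; a pose out of reach is approached as far as the arm can. A call with a gripper value outside its range is refused whole. "claw" is the opening, from 0 (shut) to 1 (fully open), set as the call begins (left out, the last holds). The fingers move at their own pace and stop on an object; "grip_force" is the grip in N (left out, the last holds). Time passes only in rows, so rows that repeat a pose let the fingers close. It gives the time, the measured TCP pose, the force and the opening at its end, in the units of the state.
- r.get_obs(): the state, without advancing time (a new reading comes with each control period).
- imaging.grab_frame(name): name is "scene" or "top"; returns a dict with "frame" (480x640x3 uint8, blue, green, red), "intrinsics" (3x3 intrinsics, pixels), "k1" (the pictures are not rectified: a ray, as slopes to the right and down, at radius r is drawn at 1 + k1 r^2 times it, then the intrinsics apply), "T" (4x4, takes a point from camera to world coordinates). Camera axes: x right, y up, looking along -z (the intrinsics and any distortion apply to the point x, -y, -z); pixel columns grow to the right and rows downward; lengths in m; the calibration is good to about 2 mm. A picture is of the moment at which its call begins. There is no depth.
- r.hand_in(): hands the job in, once; it reports no verdict.
The state is a dict: "clock": time; "joints": joint angles; "qvel": joint speeds; "tau": joint torques, N m; "tcp_pos": TCP position; "orientation": TCP orientation; "contact_force": force on the tool from outside, world axes, zero at the start; "moment": the same for the moment, N m; "grip_width": finger opening in m.
Only numpy, scipy, OpenCV 4.12 (cv2) and the standard library are available. Lean on these libraries where they do the work, as an engineer would, in place of code of your own. Each camera call takes 0.05 s, during which the arm holds its last target. There are 200 camera calls.

## Working session

There is one attempt and no reset: what is moved stays moved. The work goes in short steps, Python scripts to look and compute and a tool call to move; the robot and the scene stay as the last step left them, time stands still between calls to the robot, and variables do not carry over. Pictures are saved under pics/ and viewed, on a budget of 10 in all, crops included, one or two more only if the job needs it, and the job is handed in when it is done.

Besides the shell and the picture viewer there is one more tool, called by a JSON object that holds its "api" and its "payload". apply_moves: Moves the arm, as the interface text tells. Its arguments: {"type":"object","properties":{"moves":{"type":"array","items":{"type":"array"}},"claw":{"type":"number"},"grip_force":{"type":"number"}},"required":["moves"]}

```bash
ls; mkdir -p pics
cat > h.py <<'E'
import numpy as np, cv2
from bench import r, imaging
def grab(n,f=None):
    d=imaging.grab_frame(n)
    if f: cv2.imwrite('pics/'+f,d['frame'])
    return d
def ray(d,u,v):
    K=np.array(d['intrinsics']);T=np.array(d['T'])
    x=(u-K[0,2])/K[0,0];y=(v-K[1,2])/K[1,1]
    rd=np.hypot(x,y);q=rd
    for _ in range(30): q=rd/(1+d['k1']*q*q)
    s=q/rd if rd>0 else 1
    return T[:3,3],T[:3,:3]@np.array([x*s,-y*s,-1.])
def onplane(d,u,v,z):
    o,w=ray(d,u,v);return o+w*(z-o[2])/w[2]
def tri(d1,p1,d2,p2):
    o1,w1=ray(d1,*p1);o2,w2=ray(d2,*p2)
    s=np.linalg.lstsq(np.c_[w1,-w2],o2-o1,rcond=None)[0]
    a=o1+w1*s[0];b=o2+w2*s[1];return (a+b)/2,np.linalg.norm(a-b)
def proj(d,P):
    K=np.array(d['intrinsics']);T=np.array(d['T'])
    c=T[:3,:3].T@(np.array(P)-T[:3,3]);x=c[0]/-c[2];y=-c[1]/-c[2];f=1+d['k1']*(x*x+y*y)
    return K[0,0]*x*f+K[0,2],K[1,1]*y*f+K[1,2]
E
python3 - <<'E'
from h import *
import pickle
for n in('scene','top'):
    d=grab(n,n+'0.png');pickle.dump(d,open(n+'0.pkl','wb'));print(n,d['intrinsics'],d['k1'],np.round(d['T'],3))
print(r.get_obs())
E
```

```text
pics
scene [[525.23818604   0.         324.50223108]
 [  0.         525.23818604 229.92086884]
 [  0.           0.           1.        ]] 0.0014436736970348456 [[-0.635 -0.608  0.476  1.058]
 [ 0.772 -0.502  0.39   0.384]
 [ 0.002  0.615  0.788  0.933]
 [ 0.     0.     0.     1.   ]]
top [[540.85673224   0.         323.08640713]
 [  0.         540.85673224 239.64895115]
 [  0.           0.           1.        ]] -0.05456295474783615 [[ 1.000e-03  9.950e-01 -9.600e-02  4.330e-01]
 [-1.000e+00  1.000e-03  2.000e-03 -3.900e-02]
 [ 2.000e-03  9.600e-02  9.950e-01  1.177e+00]
 [ 0.000e+00  0.000e+00  0.000e+00  1.000e+00]]
{'clock': 0.1, 'joints': array([ 1.16386922,  0.47770523,  0.02236507,  1.55633603, -0.01152159,
        1.10930347, -0.08308408]), 'qvel': array([-0.00070984, -0.00072142, -0.00040939, -0.00352421, -0.0008205 ,
       -0.0004334 ,  0.00139837]), 'tau': array([ 4.96545166e-03, -5.97758067e+01,  1.61383510e+00, -2.81954831e+01,
        1.28048536e-02,  4.99998248e-03,  2.06735365e-05]), 'tcp_pos': array([ 0.19855552, -0.64460885,  0.24443853]), 'orientation': array([-3.10502086e+00, -4.67426090e-01,  5.46966554e-04]), 'contact_force': array([-0.03557565,  0.65055065,  0.42186452]), 'moment': array([-0.03208616, -0.02022767,  0.03026422]), 'grip_width': 0.08513697557382502}
```

View pics/scene0.png

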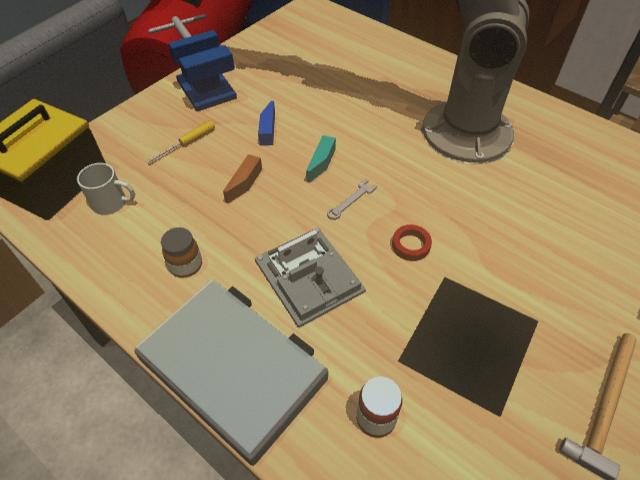

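View pics/top0.png

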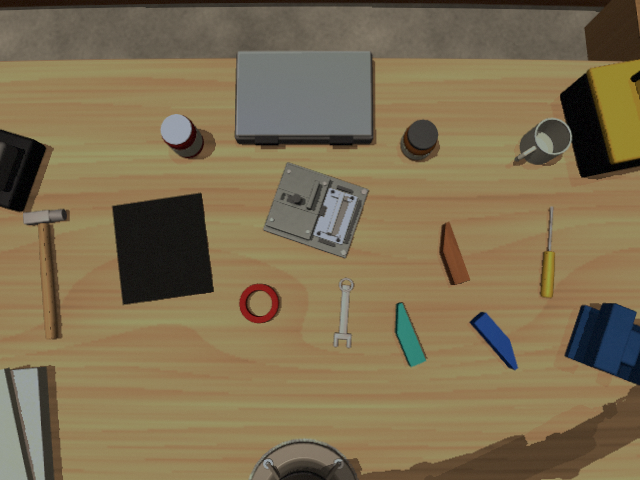

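Candidates for the wedge in the top view are brown (455,253), teal (410,335) and blue (494,340). The brown wooden one fits the description; in the scene view it is at (242,178). The jig is at top (316,210) with its pocket on the right and its deck on the left. The mat is at (163,248). Next is a close crop of the wedge and jig.

Run:
```python
from h import *
t=cv2.imread('pics/top0.png');s=cv2.imread('pics/scene0.png')
def c(im,x,y,w,h,W,H): return cv2.resize(im[y:y+h,x:x+w],(W,H),interpolation=cv2.INTER_CUBIC)
a=np.hstack([c(t,260,155,114,107,400,375),c(s,250,225,120,112,400,375)])
b=np.hstack([c(t,425,215,60,75,180,225),c(s,215,145,60,75,180,225),c(s,320,170,70,75,210,225),c(t,320,270,76,75,230,225)])
cv2.imwrite('pics/crop.png',np.vstack([a,b]))
import pickle
for n,im in(('top',t),('scene',s)):
    hsv=cv2.cvtColor(im,cv2.COLOR_BGR2HSV)
    x,y,w,h=(430,215,50,80) if n=='top' else (215,145,55,65)
    sub=hsv[y:y+h,x:x+w]
    m=((sub[...,0]<14)&(sub[...,1]>120)).astype(np.uint8)
    cs,_=cv2.findContours(m,cv2.RETR_EXTERNAL,cv2.CHAIN_APPROX_NONE);k=max(cs,key=cv2.contourArea)
    print(n,cv2.contourArea(k),(cv2.approxPolyDP(k,2,True)[:,0]+[x,y]).tolist())
    m=(hsv[...,2]<45).astype(np.uint8)
    x,y,w,h=(90,180,140,140) if n=='top' else (390,265,160,160)
    cs,_=cv2.findContours(m[y:y+h,x:x+w],cv2.RETR_EXTERNAL,cv2.CHAIN_APPROX_NONE);k=max(cs,key=cv2.contourArea)
    print('mat',cv2.contourArea(k),(cv2.approxPolyDP(k,5,True)[:,0]+[x,y]).tolist())
```

```text
top 946.5 [[448, 222], [442, 226], [440, 254], [451, 284], [456, 284], [469, 278]]
mat 8670.5 [[200, 194], [113, 206], [124, 303], [212, 291]]
scene 403.0 [[259, 158], [248, 155], [224, 190], [244, 181]]
mat 4.0 [[470, 341]]
```

View pics/crop.png

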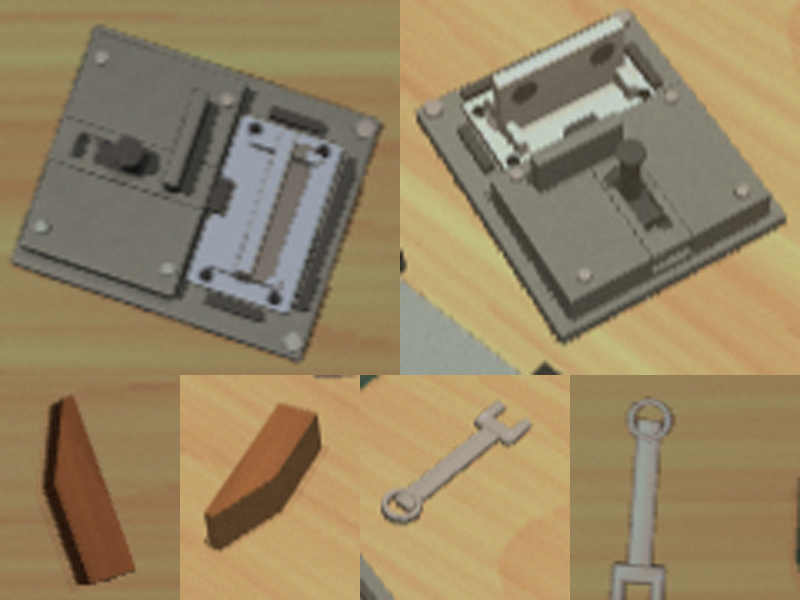

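The crop shows the brown wedge with its thin end up, at top (448,222), and its flat side on the right, so +x points away from the robot. The jig's guide wall and dark pin at (297,198) put the jig's x axis up in the image too, with a yaw of about -15°. Next I triangulate the corners.

Run:
```python
from h import *
import pickle
t=pickle.load(open('top0.pkl','rb'));s=pickle.load(open('scene0.pkl','rb'))
R=lambda a:np.round(np.array(a)*1000,1)
P={}
for n,a,b in [('wA',(448.5,222),(223.5,191)),('wB',(470,280),(248,155)),('wC',(455,284.5),(261.7,158.3)),
 ('j+-',(369.1,189.8),(254.5,259.5)),('j--',(345.5,257.6),(318.4,228.6)),('j-+',(263.4,230),(365.5,289.5)),('j++',(287.1,162.7),(298,327)),('pinhead',(297,197.7),(319.6,269.4))]:
    p,e=tri(t,a,s,b);P[n]=p;print(n,R(p),'gap',R(e))
c=np.mean([P[k] for k in P if k[0]=='j'],0);x=P['j+-']+P['j++']-P['j--']-P['j-+'];y=P['j++']+P['j-+']-P['j+-']-P['j--']
print('jig c',R(c),'sizes',R(np.linalg.norm(x)/2),R(np.linalg.norm(y)/2),'yaw',np.degrees(np.arctan2(x[1],x[0])),np.degrees(np.arctan2(-y[0],y[1])))
pt=[onplane(t,*q,.012) for q in[(369.1,189.8),(345.5,257.6),(263.4,230),(287.1,162.7)]];print('top only jig',R(np.mean(pt,0)),R(pt))
im=s['frame'];x0,y0=395,270
m=(im.max(2)<70).astype(np.uint8)[y0:y0+145,x0:x0+145]
m=cv2.morphologyEx(m,cv2.MORPH_OPEN,np.ones((3,3)))
k=max(cv2.findContours(m,0,1)[0],key=cv2.contourArea);q=cv2.approxPolyDP(k,6,True)[:,0]+[x0,y0];print('mat scene',q.tolist(),R([onplane(s,*p,.004) for p in q]))
q=[(200,194),(113,206),(124,303),(212,291)];p=[onplane(t,*u,.004) for u in q];print('mat top',R(p),R(np.mean(p,0)))
q=[(448.5,222),(470,280),(455,284.5)];print('wedge on z40',R([onplane(t,*u,.04) for u in q]))
for n,u in(('can',(185,140)),('jar',(420,145)),('tape',(260,303)),('wr',(346,280)),('wr2',(343,345))):print(n,R(onplane(t,*u,0.)))
```

```text
wA [ 580.5 -306.8   42.4] gap 1.9
wB [ 457.7 -350.9   37.1] gap 2.5
wC [ 447.2 -316.8   39.7] gap 5.8
j+- [ 656.2 -141.5    4.4] gap 3.1
j-- [506.3 -88.5   7.6] gap 4.2
j-+ [566.8  89.1   8.5] gap 2.2
j++ [717.3  38.2   5.4] gap 0.3
pinhead [624.9  14.1  78.6] gap 4.5
jig c [611.6 -25.7   6.5] sizes 159.0 188.7 yaw -19.08930199238204 -18.796685965577787
top only jig [611.4 -26.6  12. ] [[ 655.7 -142.    12. ]
 [ 507.2  -90.    12. ]
 [ 566.9   87.8   12. ]
 [ 715.8   37.6   12. ]]
mat scene [[444, 279], [399, 361], [500, 414], [536, 321]] [[438.7 200.    4. ]
 [649.4 230.7   4. ]
 [618.2 424.4   4. ]
 [407.5 392.1   4. ]]
mat top [[647.5 229.6   4. ]
 [620.9 422.6   4. ]
 [408.2 390.3   4. ]
 [434.9 198.6   4. ]] [527.9 310.3   4. ]
wedge on z40 [[ 581.4 -308.1   40. ]
 [ 458.4 -351.2   40. ]
 [ 449.  -319.2   40. ]]
can [770.8 267.5   0. ]
jar [ 759.8 -257.7    0. ]
tape [409.3  94.7   0. ]
wr [459.3 -91.5   0. ]
wr2 [319.7 -84.7   0. ]
```

Measurements agree: wedge top at about 40 mm, wedge length 130 mm, jig size 159 x 189 mm. The pin is measured at (625,14), and the jig pose predicts (625,13.5). The mat centre is (528,311).

```bash
cat >> h.py <<'E'
from scipy.spatial.transform import Rotation as Ro
JC=np.array([.6115,-.0262]);JY=np.radians(-18.9)
def jig(x,y):
    c,s=np.cos(JY),np.sin(JY);return JC+np.array([c*x-s*y,s*x+c*y])/1000
def go(p,yaw):
    o=r.get_obs();R=Ro.from_rotvec(o['orientation']).as_matrix()
    t=R.T@(np.array(p)-o['tcp_pos'])*100
    y0=np.arctan2(R[1,0],R[0,0]);d=-(yaw-y0);d=(d+np.pi/2)%np.pi-np.pi/2
    print('clock',round(o['clock'],2),'shift cm',np.round(t,2),'roll',round(d,3),'tcp',np.round(o['tcp_pos']*1000,1),'tilt',np.round(R[:,2],3),'F',np.round(o['contact_force'],1),'w',round(o['grip_width']*1000,1))
E
python3 -c "
from h import *
go([.472,-.328,.10],np.radians(18.9))"
```

```text
clock 0.1 shift cm [ 35.46 -22.18  14.48] roll -0.031 tcp [ 198.6 -644.6  244.4] tilt [-0.001  0.002 -1.   ] F [-0.   0.7  0.4] w 85.1
```

{"api": "apply_moves", "payload": {"moves": [[[35.5, -22.2, 9], -0.03], [[35.5, -22.2, 9], -0.03], [[35.5, -22.2, 9], -0.03], [[35.5, -22.2, 9], -0.03], [[35.5, -22.2, 9], -0.03], [[35.5, -22.2, 9], -0.03], [[35.5, -22.2, 9], -0.03], [[35.5, -22.2, 9], -0.03], [[35.5, -22.2, 14.5], -0.03], [[35.5, -22.2, 14.5], -0.03]], "claw": 1}}

```text
clock: 0.93
tcp_pos: [0.4562, -0.3481, 0.123]
orientation: [3.097, 0.515, 0.003]
contact_force: [0.9, 0.4, -0.0]
grip_width: 0.0854
```

{"api": "apply_moves", "payload": {"moves": [[[0, 0, 0], 0], [[0, 0, 0], 0], [[0, 0, 0], 0], [[0, 0, 0], 0], [[0, 0, 0], 0]]}}

```text
clock: 1.35
tcp_pos: [0.4536, -0.3515, 0.1237]
orientation: [3.098, 0.509, 0.001]
contact_force: [-1.1, -0.6, 0.1]
grip_width: 0.0853
```

```bash
python3 -c "
from h import *
go([.472,-.328,.022],np.radians(18.9))
t=grab('top');s=grab('scene')
a=t['frame'][200:320,390:530];b=s['frame'][110:230,190:330]
cv2.imwrite('pics/a.png',np.hstack([cv2.resize(a,(400,343)),cv2.resize(b,(400,343))]))"
```

```text
clock 1.35 shift cm [ 2.49 -1.65 10.17] roll -0.004 tcp [ 453.6 -351.5  123.7] tilt [ 0.001 -0.001 -1.   ] F [-1.1 -0.6  0.1] w 85.3
```

View pics/a.png

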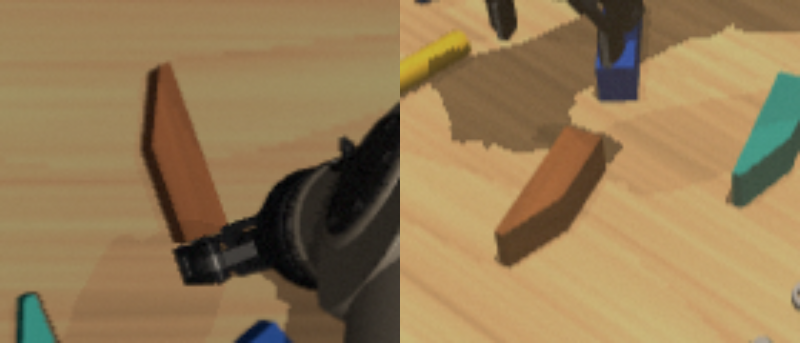

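The crop shows the gripper just behind the thick end of the brown wedge at top crop (200,255), and the wedge is untouched. I'll centre over it and go down.

{"api": "apply_moves", "payload": {"moves": [[[2.5, -1.65, 3], 0], [[2.5, -1.65, 5], 0], [[2.5, -1.65, 7], 0], [[2.5, -1.65, 8.5], 0], [[2.5, -1.65, 9.5], 0], [[2.5, -1.65, 10.2], 0], [[2.5, -1.65, 10.2], 0]]}}

```text
clock: 2.03
tcp_pos: [0.472, -0.3261, 0.02]
orientation: [-3.099, -0.513, 0.002]
contact_force: [-0.2, 0.5, -0.4]
grip_width: 0.085
```

{"api": "apply_moves", "payload": {"moves": [[[0, 0, 0], 0], [[0, 0, 0], 0], [[0, 0, 0], 0], [[0, 0, 0], 0], [[0, 0, 0], 0], [[0, 0, 0], 0]], "claw": 0, "grip_force": 60}}

```text
clock: 2.53
tcp_pos: [0.4734, -0.3265, 0.0219]
orientation: [3.098, 0.513, 0.002]
contact_force: [-0.4, -0.8, 5.8]
grip_width: 0.0335
```

```bash
python3 -c "
from h import *
go([.472,-.328,.13],np.radians(18.9))"
```

```text
clock 2.53 shift cm [ -0.16   0.11 -10.81] roll -0.001 tcp [ 473.4 -326.5   21.9] tilt [ 0.002 -0.001 -1.   ] F [-0.4 -0.8  5.8] w 33.5
```

{"api": "apply_moves", "payload": {"moves": [[[0, 0, -3], 0], [[0, 0, -7], 0], [[0, 0, -10.5], 0], [[0, 0, -10.5], 0]]}}

```text
clock: 2.87
tcp_pos: [0.4763, -0.328, 0.1327]
orientation: [3.092, 0.513, 0.013]
contact_force: [1.4, -0.4, 0.8]
grip_width: 0.0333
```

```bash
python3 -c "
from h import *
print(jig(-132,38));go([*jig(-132,38),.10],JY)"
```

```text
[0.49892559 0.05250834]
clock 2.87 shift cm [ 14.4  -35.32   3.08] roll 0.658 tcp [ 476.3 -328.   132.7] tilt [ 0.01  -0.006 -1.   ] F [ 1.4 -0.4  0.8] w 33.3
```

{"api": "apply_moves", "payload": {"moves": [[[1.4, -3.5, 0], 0.07], [[2.8, -7, 0], 0.14], [[4.3, -10.6, 0], 0.2], [[5.8, -14.1, 0], 0.27], [[7.2, -17.6, 0], 0.33], [[8.6, -21.2, 0], 0.4], [[10.1, -24.7, 0], 0.47], [[11.5, -28.3, 0], 0.53], [[13, -31.8, 0], 0.6], [[14.4, -35.3, 0], 0.66]]}}

```text
clock: 3.7
tcp_pos: [0.4944, 0.0566, 0.1256]
orientation: [3.098, -0.523, -0.0]
contact_force: [1.1, -0.8, -1.0]
grip_width: 0.0331
```

{"api": "apply_moves", "payload": {"moves": [[[0, 0, 0], 0], [[0, 0, 0], 0], [[0, 0, 0], 0], [[0, 0, 0], 0], [[0, 0, 0], 0]]}}

```text
clock: 4.12
tcp_pos: [0.4948, 0.0528, 0.1257]
orientation: [3.097, -0.522, -0.001]
contact_force: [0.2, 0.2, -2.3]
grip_width: 0.0333
```

```bash
python3 -c "
from h import *
import pickle
go([*jig(-132,38),.08],JY)
t=grab('top');s=grab('scene');pickle.dump((t,s),open('ts1.pkl','wb'))
a=t['frame'][150:300,230:390];b=s['frame'][170:320,270:430]
cv2.imwrite('pics/b.png',np.hstack([cv2.resize(a,(400,375),interpolation=2),cv2.resize(b,(400,375),interpolation=2)]))"
```

```text
clock 4.12 shift cm [ 0.4  -0.11  4.57] roll -0.004 tcp [494.8  52.8 125.7] tilt [-0.    -0.001 -1.   ] F [ 0.2  0.2 -2.3] w 33.3
```

View pics/b.png

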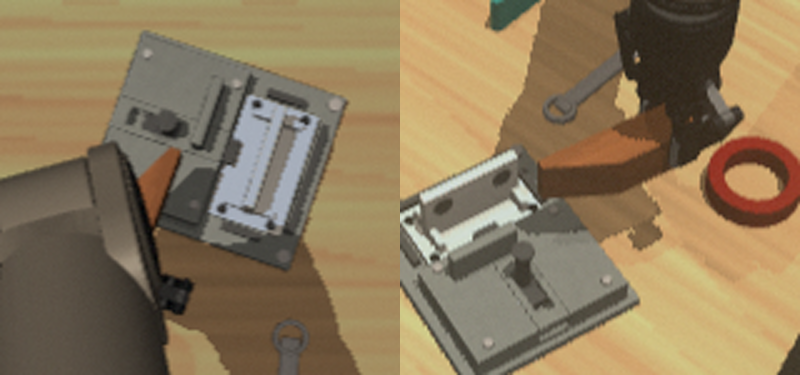

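The view shows the wedge in hand above the deck. Its thin tip is at top (302,209) and scene (325,235), pointing at the gap. Next I check where the tip sits in the jig frame.

```bash
python3 -c "
from h import *
import pickle
t,s=pickle.load(open('ts1.pkl','rb'))
p,e=tri(t,(302,209.2),s,(325.2,235.2));print(p,e)
c,sn=np.cos(JY),np.sin(JY)
for q in(p[:2],r.get_obs()['tcp_pos'][:2]):
    d=q-JC;print(1000*np.array([c*d[0]+sn*d[1],-sn*d[0]+c*d[1]]))
for x,y in((-10,18),(50,18)):print('wall',proj(t,[*jig(x,y),.069]),proj(s,[*jig(x,y),.069]))
print('pin',proj(t,[*jig(0,42),.073]),proj(s,[*jig(0,42),.073]))
"
```

```text
[0.59134211 0.00090901 0.14334902] 0.0036267184595375765
[-27.85216821  19.1179483 ]
[-136.02097214   37.38442602]
wall (np.float64(305.94419270850324), np.float64(207.27196453372022)) (np.float64(316.2754380720445), np.float64(261.11016547939516))
wall (np.float64(315.4037801054343), np.float64(180.30823502977765)) (np.float64(290.01753240055433), np.float64(274.3552882697276))
pin (np.float64(296.50335729176487), np.float64(198.7087371242038)) (np.float64(318.213002029915), np.float64(270.7680002411598))
```

{"api": "apply_moves", "payload": {"moves": [[[0, -0.05, 2], 0], [[0, -0.05, 4], 0], [[0, -0.05, 5], 0], [[0, -0.05, 5.7], 0], [[0, -0.05, 6.1], 0], [[0, -0.05, 6.4], 0], [[0, -0.05, 6.4], 0], [[0, -0.05, 6.4], 0]]}}

```text
clock: 4.88
tcp_pos: [0.4955, 0.0552, 0.0623]
orientation: [-3.098, 0.518, -0.001]
contact_force: [-0.4, 0.6, -1.1]
grip_width: 0.0334
```

```bash
python3 -c "
from h import *
go([*jig(-75,36.5),.060],JY)
go([*jig(-38,36),.060],JY)"
```

```text
clock 4.88 shift cm [6.11 0.29 0.24] roll -0.001 tcp [495.5  55.2  62.3] tilt [ 0.001  0.    -1.   ] F [-0.4  0.6 -1.1] w 33.4
clock 4.88 shift cm [9.81 0.33 0.24] roll -0.001 tcp [495.5  55.2  62.3] tilt [ 0.001  0.    -1.   ] F [-0.4  0.6 -1.1] w 33.4
```

{"api": "apply_moves", "payload": {"moves": [[[1, 0.2, 0.15], 0], [[2, 0.3, 0.15], 0], [[3, 0.3, 0.15], 0], [[3.7, 0.3, 0.15], 0], [[4.1, 0.3, 0.15], 0], [[4.1, 0.3, 0.15], 0], [[4.1, 0.3, 0.15], 0]]}}

```text
clock: 5.47
tcp_pos: [0.514, 0.0439, 0.0567]
orientation: [3.095, -0.51, -0.059]
contact_force: [-47.3, 17.5, 26.4]
grip_width: 0.0334
```

```bash
python3 -c "
from h import *
go([*jig(-38,36),.060],JY)
t=grab('top');s=grab('scene')
a=t['frame'][150:300,230:390];b=s['frame'][190:340,250:410]
cv2.imwrite('pics/c.png',np.hstack([cv2.resize(a,(400,375),interpolation=2),cv2.resize(b,(400,375),interpolation=2)]))"
```

```text
clock 5.47 shift cm [ 7.67 -0.1  -0.61] roll 0.003 tcp [514.   43.9  56.7] tilt [-0.038  0.002 -0.999] F [-47.3  17.5  26.4] w 33.4
```

View pics/c.png

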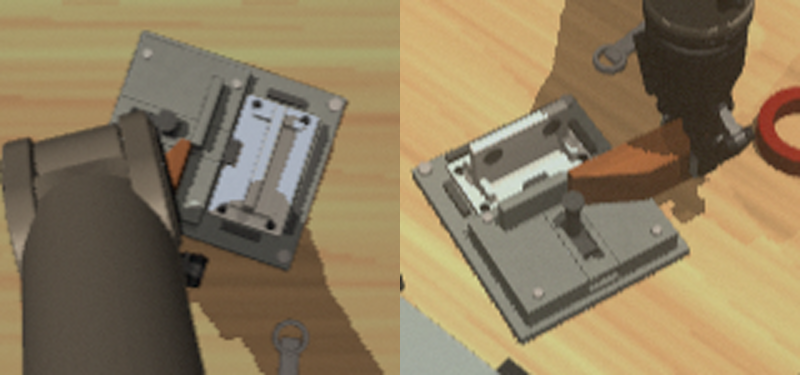

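The tip has butted against the end of the guide wall, at top crop (185,150), so it needs to go a few mm further +y. I'll back off and look.

{"api": "apply_moves", "payload": {"moves": [[[-3, 0, 0], 0], [[-5, -0.3, -0.15], 0], [[-5, -0.6, -0.2], 0], [[-5, -0.6, -0.2], 0], [[-5, -0.6, -0.2], 0], [[-5, -0.6, -0.2], 0]]}}

```text
clock: 6.07
tcp_pos: [0.4894, 0.0603, 0.0628]
orientation: [-3.098, 0.52, -0.003]
contact_force: [0.1, -0.9, -1.8]
grip_width: 0.0331
```

```bash
python3 -c "
from h import *
import pickle
c,sn=np.cos(JY),np.sin(JY)
for i in range(3):
    t=grab('top');q=r.get_obs()['tcp_pos'];d=q[:2]-JC;print(1000*np.array([c*d[0]+sn*d[1],-sn*d[0]+c*d[1],q[2]]))
go([*jig(-38,36),.060],JY)
s=grab('scene');pickle.dump((t,s),open('ts2.pkl','wb'))
a=t['frame'][170:250,260:340];b=s['frame'][200:280,290:370]
cv2.imwrite('pics/d.png',np.hstack([cv2.resize(a,(400,400),interpolation=2),cv2.resize(b,(400,400),interpolation=2)]))"
```

```text
[-143.78473112   42.08879306   62.62045321]
[-144.10462559   42.02721257   62.49493653]
[-144.4168086    41.98119081   62.39452129]
clock 6.22 shift cm [10.64  0.57  0.25] roll -0.003 tcp [488.5  60.3  62.4] tilt [ 0.001 -0.    -1.   ] F [ 0.5 -0.2 -1.6] w 33.2
```

View pics/d.png

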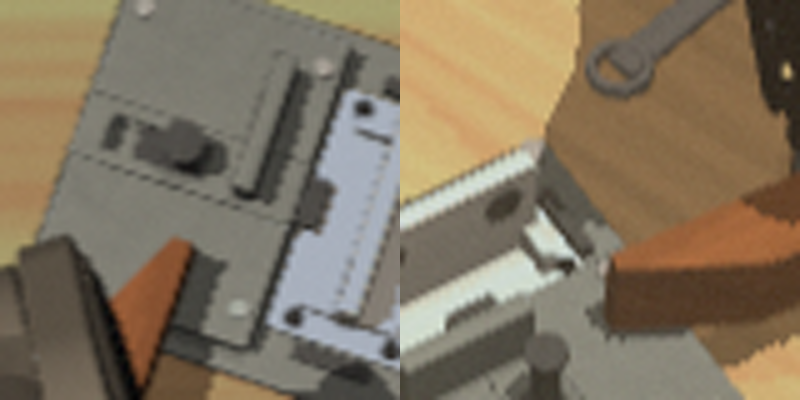

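```bash
python3 -c "
from h import *
import pickle
t,s=pickle.load(open('ts2.pkl','rb'))
c,sn=np.cos(JY),np.sin(JY)
J=lambda q:1000*np.array([c*(q[0]-JC[0])+sn*(q[1]-JC[1]),-sn*(q[0]-JC[0])+c*(q[1]-JC[1])])
p,e=tri(t,(298.6,218),s,(331.4,252.4));print(J(p),p[2],e)
print('top@.08',J(onplane(t,298.6,218,.079)))
for u,v in((57,11),(47,37),(48,38)):print('wall +y edge',J(onplane(t,260+u,170+v,.069)))
print('pin head',J(onplane(t,260+187/5,170+140/5,.073)))
"
```

```text
[-39.32333924  24.55802092] 0.08543746352918469 0.003277784767108776
top@.08 [-37.25419265  24.14316287]
wall +y edge [49.69683645 14.38114665]
wall +y edge [-8.75165863 16.11951579]
wall +y edge [-10.05562872  13.47588813]
pin head [ 2.00243926 40.73655484]
```

{"api": "apply_moves", "payload": {"moves": [[[1, 0.2, 0], 0], [[2, 0.2, 0], 0], [[3, 0.2, 0.1], 0], [[3.8, 0.2, 0.1], 0], [[4.2, 0.2, 0.1], 0], [[4.2, 0.2, 0.1], 0], [[4.2, 0.2, 0.1], 0]]}}

```text
clock: 6.85
tcp_pos: [0.5267, 0.0452, 0.0612]
orientation: [3.098, -0.518, -0.001]
contact_force: [0.1, 0.7, -1.1]
grip_width: 0.0333
```

```bash
python3 -c "
from h import *
import pickle
c,sn=np.cos(JY),np.sin(JY)
q=r.get_obs()['tcp_pos'];d=q[:2]-JC;print(1000*np.array([c*d[0]+sn*d[1],-sn*d[0]+c*d[1],q[2]]))
go([*jig(-38,36),.060],JY)"
```

```text
[-103.41600122   40.1108946    61.18372979]
clock 6.85 shift cm [6.54 0.4  0.12] roll -0.002 tcp [526.7  45.2  61.2] tilt [-0. -0. -1.] F [ 0.1  0.7 -1.1] w 33.3
```

{"api": "apply_moves", "payload": {"moves": [[[0.6, 0.15, 0.1], 0], [[1.2, 0.3, 0.1], 0], [[1.8, 0.35, 0.1], 0], [[2.4, 0.4, 0.1], 0], [[3, 0.4, 0.1], 0], [[3, 0.4, 0.1], 0]]}}

```text
clock: 7.35
tcp_pos: [0.5526, 0.0324, 0.0596]
orientation: [3.099, -0.516, -0.006]
contact_force: [-2.4, 2.8, -3.4]
grip_width: 0.0331
```

{"api": "apply_moves", "payload": {"moves": [[[0.6, 0, 0], 0], [[1.2, 0, 0], 0], [[1.8, 0, 0], 0], [[2.2, 0, 0], 0], [[2.2, 0, 0], 0]]}}

```text
clock: 7.77
tcp_pos: [0.5705, 0.0257, 0.0588]
orientation: [3.098, -0.514, -0.015]
contact_force: [-8.0, 4.2, 0.5]
grip_width: 0.0331
```

```bash
python3 -c "
from h import *
import pickle
c,sn=np.cos(JY),np.sin(JY)
q=r.get_obs()['tcp_pos'];d=q[:2]-JC;print(1000*np.array([c*d[0]+sn*d[1],-sn*d[0]+c*d[1],q[2]]))
go([*jig(-37,36),.060],JY)"
```

```text
[-55.65243037  35.82167853  58.84431639]
clock 7.77 shift cm [ 1.86 -0.02 -0.13] roll 0.001 tcp [570.5  25.7  58.8] tilt [-0.01  0.   -1.  ] F [-8.   4.2  0.5] w 33.1
```

{"api": "apply_moves", "payload": {"moves": [[[0.6, 0, 0], 0], [[1.2, 0, 0], 0], [[1.7, 0, 0], 0], [[1.7, 0, 0], 0], [[1.7, 0, 0], 0], [[1.7, 0, 0], 0]]}}

```text
clock: 8.27
tcp_pos: [0.5889, 0.0195, 0.0595]
orientation: [3.098, -0.516, -0.006]
contact_force: [-4.4, 3.1, -3.5]
grip_width: 0.0328
```

```bash
python3 -c "
from h import *
import pickle
c,sn=np.cos(JY),np.sin(JY)
q=r.get_obs()['tcp_pos'];d=q[:2]-JC;print(1000*np.array([c*d[0]+sn*d[1],-sn*d[0]+c*d[1],q[2]]))
go([*jig(-37,36),.060],JY)
t=grab('top');s=grab('scene');pickle.dump((t,s),open('ts3.pkl','wb'))
a=t['frame'][150:250,250:350];b=s['frame'][210:310,270:370]
cv2.imwrite('pics/e.png',np.hstack([cv2.resize(a,(400,400),interpolation=2),cv2.resize(b,(400,400),interpolation=2)]))"
```

```text
[-36.16053036  35.90903845  59.52834993]
clock 8.27 shift cm [-0.08 -0.01 -0.05] roll -0.0 tcp [588.9  19.5  59.5] tilt [-0.004  0.    -1.   ] F [-4.4  3.1 -3.5] w 32.8
```

View pics/e.png

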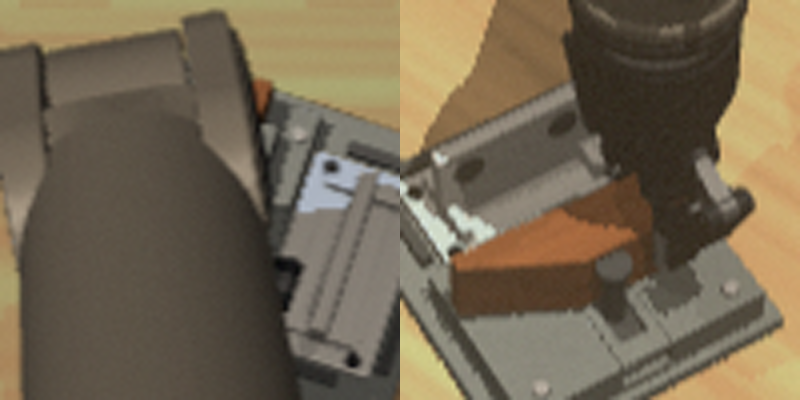

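The wedge is in: its tip is at scene crop (455,265) and the pin at (615,260) bears on the parallel part. I'll release with a small opening and rise.

{"api": "apply_moves", "payload": {"moves": [[[0, 0, 0], 0], [[0, 0, 0], 0], [[0, 0, 0], 0], [[0, 0, 0], 0], [[0, 0, -1.5], 0], [[0, 0, -4], 0], [[0, 0, -8], 0], [[0, 0, -10], 0], [[0, 0, -10], 0]], "claw": 0.6}}

```text
clock: 9.12
tcp_pos: [0.5945, 0.0192, 0.1661]
orientation: [-3.096, 0.519, -0.016]
contact_force: [1.2, -0.2, 0.1]
grip_width: 0.0513
```

```bash
python3 -c "
from h import *
go([*jig(0,-45),.16],JY)
go([.528,.31,.16],0)"
```

```text
clock 9.12 shift cm [3.09 8.24 0.6 ] roll -0.002 tcp [594.5  19.2 166.1] tilt [ 0.01   0.001 -1.   ] F [ 1.2 -0.2  0.1] w 51.3
clock 9.12 shift cm [-15.77 -25.33   0.57] roll -0.332 tcp [594.5  19.2 166.1] tilt [ 0.01   0.001 -1.   ] F [ 1.2 -0.2  0.1] w 51.3
```

{"api": "apply_moves", "payload": {"moves": [[[-3, -4, 0], 0], [[-6, -8, 0], 0], [[-9, -12, 0], 0], [[-12, -16, 0], 0], [[-14, -20, 0], 0], [[-15, -24, 0], 0], [[-15, -24, 0], 0], [[-15, -24, 0], 0]]}}

```text
clock: 9.78
tcp_pos: [0.5244, 0.3049, 0.1606]
orientation: [-3.095, 0.501, 0.001]
contact_force: [-0.1, 0.5, -0.0]
grip_width: 0.051
```

```bash
python3 -c "
from h import *
import pickle
go([*jig(0,-45),.16],JY)
t=grab('top');s=grab('scene');pickle.dump((t,s),open('ts4.pkl','wb'))
a=t['frame'][155:265,260:370];b=s['frame'][225:335,250:360]
cv2.imwrite('pics/f.png',np.hstack([cv2.resize(a,(400,400),interpolation=2),cv2.resize(b,(400,400),interpolation=2)]))"
```

```text
clock 9.78 shift cm [18.66 33.17 -0.17] roll 0.009 tcp [524.4 304.9 160.6] tilt [ 0.     0.006 -1.   ] F [-0.1  0.5 -0. ] w 51.0
```

View pics/f.png

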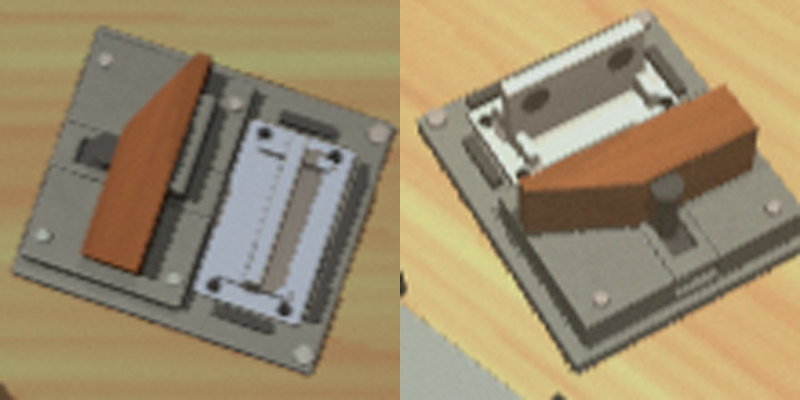

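The wedge holds by itself: it lies along the wall from (205,60) to (110,265), the pin bears on its parallel part, and the nose is clear of the bracket flange. Next I check the bracket's web top in both views.

```bash
python3 -c "
from h import *
import pickle
t,s=pickle.load(open('ts4.pkl','rb'))
c,sn=np.cos(JY),np.sin(JY)
J=lambda q:np.round(1000*np.array([c*(q[0]-JC[0])+sn*(q[1]-JC[1]),-sn*(q[0]-JC[0])+c*(q[1]-JC[1])]),1)
k=400/110
T=lambda u,v:(260+u/k,155+v/k)
S=lambda u,v:(250+(u-400)/k,225+v/k)
for a,b in(((293,138),(505,95)),((245,283),(650,28))):
    p,e=tri(t,T(*a),s,S(*b));print('web',J(p),p[2],e,J(onplane(s,*S(*b),.075)),J(onplane(t,*T(*a),.075)))
print('web -y edge',[J(onplane(t,*T(*u),.075)) for u in((303,138),(262,285))])
print('flange corners',[J(onplane(t,*T(*u),.020)) for u in((250,120),(357,150),(297,325),(195,293))])
for u in((205,55),(82,258),(140,275)):print('wedge',J(onplane(t,*T(*u),.077)))
"
```

```text
web [ 41.9 -40.6] 0.07134959460039014 0.001357201147010554 [ 43.5 -38.6] [ 40.7 -40.3]
web [-48.2 -39.9] 0.07230019192745174 0.004749139254732322 [-49.  -36.6] [-46.6 -41.4]
web -y edge [array([ 42.5, -45.7]), array([-44.5, -50.8])]
flange corners [array([ 52.9, -11. ]), array([ 56.5, -77.2]), array([-54.3, -77.1]), array([-55.9, -13.9])]
wedge [69.4 22.5]
wedge [-63.2  50. ]
wedge [-61.7  15.9]
```

{"api": "apply_moves", "payload": {"moves": [[[2, 3.5, 0], 0], [[4, 7, 0], 0], [[6, 10.6, 0], 0], [[8, 14.2, 0], 0], [[10, 17.8, 0], 0], [[12, 21.4, 0], 0], [[14, 25, 0], 0], [[16, 28.4, 0], 0], [[18, 32, 0], 0], [[18.7, 33.2, 0], 0]], "claw": 0.5}}

```text
clock: 10.72
tcp_pos: [0.595, -0.0906, 0.1604]
orientation: [3.091, -0.534, 0.002]
contact_force: [0.4, -0.7, 0.2]
grip_width: 0.043
```

{"api": "apply_moves", "payload": {"moves": [[[0, 0, 0], 0], [[0, 0, 0], 0], [[0, 0, 0], 0], [[0, 0, 0], 0]]}}

```text
clock: 11.05
tcp_pos: [0.5954, -0.0784, 0.1603]
orientation: [-3.098, 0.515, 0.001]
contact_force: [-0.5, 0.4, 0.3]
grip_width: 0.0427
```

```bash
python3 -c "
from h import *
go([*jig(-1,-45.3),.057],JY)"
```

```text
clock 11.05 shift cm [-0.26 -0.92 10.33] roll 0.001 tcp [595.4 -78.4 160.3] tilt [-0.     0.001 -1.   ] F [-0.5  0.4  0.3] w 42.7
```

{"api": "apply_moves", "payload": {"moves": [[[-0.3, -0.9, 2], 0], [[-0.3, -0.9, 4], 0], [[-0.3, -0.9, 5], 0], [[-0.3, -0.9, 5.5], 0], [[-0.3, -0.9, 5.5], 0], [[-0.3, -0.9, 5.5], 0]]}}

```text
clock: 11.55
tcp_pos: [0.5961, -0.0703, 0.1058]
orientation: [3.099, -0.518, 0.001]
contact_force: [-0.3, -0.2, -0.2]
grip_width: 0.0425
```

```bash
python3 -c "
from h import *
go([*jig(-1,-45.3),.057],JY)"
```

```text
clock 11.55 shift cm [-0.07 -0.14  4.88] roll -0.001 tcp [596.1 -70.3 105.8] tilt [ 0. -0. -1.] F [-0.3 -0.2 -0.2] w 42.5
```

{"api": "apply_moves", "payload": {"moves": [[[0, -0.1, 1.5], 0], [[0, -0.1, 3], 0], [[0, -0.1, 4], 0], [[0, -0.1, 4.6], 0], [[0, -0.1, 4.9], 0], [[0, -0.1, 4.9], 0], [[0, -0.1, 4.9], 0]]}}

```text
clock: 12.13
tcp_pos: [0.5965, -0.0696, 0.0569]
orientation: [-3.098, 0.518, -0.001]
contact_force: [0.2, -0.1, -0.1]
grip_width: 0.0426
```

{"api": "apply_moves", "payload": {"moves": [[[0, 0, 0], 0], [[0, 0, 0], 0], [[0, 0, 0], 0], [[0, 0, 0], 0], [[0, 0, 0], 0], [[0, 0, 0], 0]], "claw": 0, "grip_force": 90}}

```text
clock: 12.63
tcp_pos: [0.5968, -0.0692, 0.0572]
orientation: [-3.098, 0.517, -0.002]
contact_force: [-0.9, 1.4, 6.2]
grip_width: 0.0084
```

{"api": "apply_moves", "payload": {"moves": [[[0, 0, -0.3], 0], [[0, 0, -0.7], 0], [[0, 0, -1.2], 0], [[0, 0, -1.8], 0], [[0, 0, -2.4], 0], [[0, 0, -2.4], 0]]}}

```text
clock: 13.13
tcp_pos: [0.597, -0.0696, 0.0819]
orientation: [-3.098, 0.518, -0.003]
contact_force: [0.3, -0.9, -5.9]
grip_width: 0.009
```

```bash
python3 -c "
from h import *
go([*jig(-1,-45.3),.18],JY)"
```

```text
clock 13.13 shift cm [-0.11 -0.05 -9.81] roll -0.002 tcp [597.  -69.6  81.9] tilt [ 0.002 -0.    -1.   ] F [ 0.3 -0.9 -5.9] w 9.0
```

{"api": "apply_moves", "payload": {"moves": [[[0, 0, -2.5], 0], [[0, 0, -5.5], 0], [[0, 0, -8.5], 0], [[0, 0, -10.5], 0], [[0, 0, -10.5], 0], [[0, 0, -10.5], 0]]}}

```text
clock: 13.63
tcp_pos: [0.5965, -0.0695, 0.186]
orientation: [-3.098, 0.518, -0.003]
contact_force: [0.4, -1.4, -7.1]
grip_width: 0.0088
```

```bash
python3 -c "
from h import *
go([.528,.3105,.10],JY)"
```

```text
clock 13.63 shift cm [-18.86 -33.7    8.58] roll -0.001 tcp [596.5 -69.5 186. ] tilt [ 0.002 -0.    -1.   ] F [ 0.4 -1.4 -7.1] w 8.8
```

{"api": "apply_moves", "payload": {"moves": [[[-1, -2, 0], 0], [[-3, -5, 0], 0], [[-5, -8.5, 0], 0], [[-7, -12, 0], 0], [[-9, -15.5, 0], 0], [[-11, -19, 0], 0], [[-13, -22.5, 0], 0], [[-15, -26, 0], 0], [[-17, -29.5, 0], 0], [[-18.2, -32.5, 0], 0]]}}

```text
clock: 14.47
tcp_pos: [0.5262, 0.3, 0.1826]
orientation: [3.098, -0.513, -0.007]
contact_force: [-0.4, 0.5, -5.5]
grip_width: 0.0087
```

{"api": "apply_moves", "payload": {"moves": [[[-0.4, -0.7, 0], 0], [[-0.6, -1.2, 0], 0], [[-0.6, -1.2, 0], 0], [[-0.6, -1.2, 0], 0], [[-0.6, -1.2, 0], 0], [[-0.6, -1.2, 0], 0]]}}

```text
clock: 14.97
tcp_pos: [0.5285, 0.3082, 0.185]
orientation: [3.097, -0.522, -0.0]
contact_force: [0.9, 0.1, -6.1]
grip_width: 0.0086
```

```bash
python3 -c "
from h import *
go([.528,.3105,.049],JY)"
```

```text
clock 14.97 shift cm [-0.12 -0.22 13.6 ] roll -0.004 tcp [528.5 308.2 185. ] tilt [-0.    -0.001 -1.   ] F [ 0.9  0.1 -6.1] w 8.6
```

{"api": "apply_moves", "payload": {"moves": [[[-0.1, -0.2, 2], 0], [[-0.1, -0.2, 5], 0], [[-0.1, -0.2, 8], 0], [[-0.1, -0.2, 10.5], 0], [[-0.1, -0.2, 12], 0], [[-0.1, -0.2, 12.8], 0], [[-0.1, -0.2, 12.8], 0], [[-0.1, -0.2, 12.8], 0], [[-0.1, -0.2, 12.8], 0]]}}

```text
clock: 15.72
tcp_pos: [0.5289, 0.313, 0.0589]
orientation: [-3.097, 0.519, -0.003]
contact_force: [-0.4, 0.1, -4.8]
grip_width: 0.0084
```

{"api": "apply_moves", "payload": {"moves": [[[0, 0, 0.2], 0], [[0, 0, 0.4], 0], [[0, 0, 0.6], 0], [[0, 0, 0.7], 0], [[0, 0, 0.7], 0]]}}

```text
clock: 16.13
tcp_pos: [0.5275, 0.3125, 0.0502]
orientation: [3.098, -0.518, -0.0]
contact_force: [-0.3, -1.0, -4.8]
grip_width: 0.0087
```

{"api": "apply_moves", "payload": {"moves": [[[0, 0, 0.1], 0], [[0, 0, 0.15], 0], [[0, 0, 0.2], 0], [[0, 0, 0.2], 0], [[0, 0, 0.2], 0]]}}

```text
clock: 16.55
tcp_pos: [0.5277, 0.3127, 0.0493]
orientation: [-3.098, 0.518, -0.0]
contact_force: [-4.8, -2.1, 5.5]
grip_width: 0.009
```

Touchdown on the mat: the force went from -5 to +5.5 N. I'll release slowly and retreat.

{"api": "apply_moves", "payload": {"moves": [[[0, 0, 0], 0], [[0, 0, 0], 0], [[0, 0, 0], 0], [[0, 0, 0], 0], [[0, 0, 0], 0], [[0, 0, -1], 0], [[0, 0, -3], 0], [[0, 0, -6], 0], [[0, 0, -10], 0], [[0, 0, -13], 0]], "claw": 0.5}}

```text
clock: 17.38
tcp_pos: [0.528, 0.3129, 0.1817]
orientation: [-3.097, 0.518, -0.002]
contact_force: [1.0, 0.8, 0.4]
grip_width: 0.0427
```

{"api": "apply_moves", "payload": {"moves": [[[0, 0, -3], 0], [[-2, 4, -4], 0], [[-4, 8, -4], 0], [[-4, 12, -4], 0], [[-4, 16, -4], 0], [[-4, 20, -4], 0], [[-4, 24, -4], 0], [[-4, 28, -4], 0], [[-4, 32, -4], 0], [[-4, 36, -4], 0]]}}

```text
clock: 18.22
tcp_pos: [0.3718, -0.0164, 0.2192]
orientation: [-3.098, 0.518, -0.002]
contact_force: [0.7, -0.7, -0.4]
grip_width: 0.0426
```

{"api": "apply_moves", "payload": {"moves": [[[0, 4, 0], 0], [[0, 8, 0], 0], [[0, 12, 0], 0], [[0, 16, 0], 0], [[0, 20, 0], 0], [[0, 20, 0], 0], [[0, 20, 0], 0], [[0, 20, 0], 0]]}}

```text
clock: 18.88
tcp_pos: [0.3079, -0.2037, 0.2188]
orientation: [-3.098, 0.518, -0.001]
contact_force: [-0.6, 0.0, -0.1]
grip_width: 0.0428
```

```bash
python3 -c "
from h import *
import pickle
t=grab('top');s=grab('scene');pickle.dump((t,s),open('ts5.pkl','wb'))
a=t['frame'][130:350,100:380];b=s['frame'][190:430,250:550]
cv2.imwrite('pics/g.png',np.hstack([cv2.resize(a,(400,314),interpolation=2),cv2.resize(b,(400,314),interpolation=2)]));print(r.get_obs()['clock'])"
```

```text
18.9833
```

View pics/g.png

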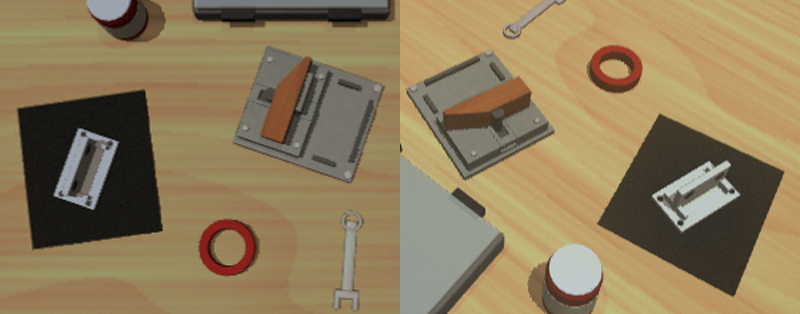

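The bracket stands upright on its flange at top crop (86,168), against a mat centre of (90,169). The wedge is still in the jig, the pocket is empty, and the can, tape and wrench are where they were. The jar is outside this crop. Handing in, with a quick check of the jar's pixels.

```bash
python3 -c "
from h import *
import pickle
t,s=pickle.load(open('ts5.pkl','rb'));t0=pickle.load(open('top0.pkl','rb'))
for n,(x,y) in dict(jar=(395,110),can=(155,105),tape=(235,280),wrench=(325,272)).items():
    print(n,np.abs(t['frame'][y:y+75,x:x+55].astype(int)-t0['frame'][y:y+75,x:x+55]).mean().round(2))
k=280/400
q=[onplane(t,100+u*k,130+v*k,.012)[:2] for u,v in((82,128),(118,138),(93,209),(54,198))];print('flange centre',np.mean(q,0))
print(r.hand_in())"
```

```text
jar 2.46
can 2.7
tape 2.56
wrench 2.71
flange centre [0.52811845 0.31072988]
the job is handed in; nothing more can be done
None
```

The job is done and handed in at about 19 s on the robot's clock. The wooden wedge went in between the guide wall and the pin and holds the catch back by itself. I then lifted the bracket out of the jig and set it down standing on its flange on the mat.

- **Bracket:** its flange centre measures (0.528, 0.311) m, against a mat centre of (0.528, 0.310) m. It touched down gently and was released only after contact.
- **Wedge:** when I let go, it measured close to the well-home position, and the last picture shows it still in place with the pocket empty.
- **Bystanders:** before-and-after pixel differences around the can, jar, tape and wrench are small and about equal (2.5–2.7 levels), so none of them moved.
- **One fault on the way:** on the first try the wedge tip butted the end of the guide wall. The highest wrist force I read there was about 57 N. I backed off, shifted it a few mm and it slid in at about 9 N.

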